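Dock the vial carrier on its locating pins

TASK

The flat metal vial carrier sits askew on its grey docking base, half on the step and half on the tips of the two locating pins. Nudge it sideways with the fingertips against its edges until its two small through holes drop over the pins and it lies flat and fully down on the base, then back away from it. Do not lift the carrier, do not touch the vial standing in it, which must stay upright in its well, and leave the things standing around where they are.

Things in the scene. Friction and masses are not known exactly. Their poses are not given: they have to be found in the camera images.
- dock: Fixed grey docking base, x -105 to +65 mm and y -100 to +100 mm in its own frame. Origin at worktop level straight below the centre of the docked carrier; z up, x away from the robot at zero yaw, y left. Deck top 20 mm above the worktop; on the robot's side a step whose top is at 28 mm (see step_edge). Nothing on the base stands higher than 28.5 mm.
- pin_left (a point): tip of the left steel locating pin, 28 mm above the worktop, at (x +12, y +50) mm of the base. The pin is 10 mm in diameter and stands 8 mm above the deck; its upper 5 mm taper to a flat tip of 4 mm diameter.
- pin_right (a point): tip of the right locating pin, same shape, at (x +12, y -50) mm of the base
- step_edge (a point): middle of the step's edge towards the pins, at x -59 mm of the base, on its top (28 mm, level with the pin tips). The step runs from here 46 mm towards the robot, over the full width of the base.
- carrier: Loose aluminium plate, 110 mm (x) by 140 mm (y) by 16 mm, about 0.4 kg; origin at the centre of its underside, z up. Starts level at 28 mm on step and pin tips; seen in the base's frame 16 to 28 mm too near the robot, up to 14 mm to either side, turned up to 0.12 rad. Docked: 20 mm above the base's origin, axes along the base's, 1.5 mm play round each pin, 4 mm gap to the step.
- hole_left (a point): centre of the carrier's left through hole at its underside, (x +12, y +50) mm of the carrier; 13 mm diameter, goes over the left pin. Besides the two holes the carrier has four larger blind wells (33 mm diameter, 8 mm deep).
- hole_right (a point): centre of the carrier's right through hole at its underside, (x +12, y -50) mm of the carrier; 13 mm diameter, goes over the right pin
- carrier_center (a point): centre of the carrier plate, half-way up its thickness (8 mm above its underside, 36 mm above the worktop at the start, 28 mm when docked)
- well_center (a point): centre of the floor of the carrier's well that holds the vial, 8 mm above the carrier's underside, at (x +28, y 0) mm of the carrier
- vial: white sample vial with a blue-green screw cap, 35 mm diameter, 54 mm tall, standing loose in the far middle well of the carrier; origin at the centre of its underside. Not to be touched.
- vial_left: bystander: sample vial, 35 mm diameter, 54 mm tall, standing loose on the worktop to the left of the base; origin under its centre
- vial_right: bystander: sample vial, 35 mm diameter, 54 mm tall, standing loose on the worktop to the right of the base; origin under its centre
- adapter: bystander: brass hose adapter, 44 mm tall, standing loose behind the base; origin under its centre
- bung: bystander: red rubber bung, 27 mm diameter, 22 mm tall, standing loose behind the base; origin under its centre

How it is judged:
By the outcome, as a careful person would: the job done as asked, in the order asked, and still so for the second after the job is handed in, with the robot touching nothing.
It also fails if it takes over 67 s, if anything falls off the work surface, if the arm or the gripper's body presses on something with over 40 N, if the wrist force passes 120 N, or if a joint passes its speed limit or range.

ROBOT

A 6-joint arm with a two-finger parallel gripper is mounted at the origin on a cart in front of the work surface, level with it; the furniture and walls round the work are solid. World frame = base frame: x ahead of the robot, y to its left, z up, the work surface at z = 0. Lengths are in mm, angles in rad, forces in N, time in s.
With the tool pointing down it reaches from about 275 to 750 mm from the base axis. Payload 10.2 kg.
Tool frame: the origin (TCP) lies at the very end of the fingers, on their centre line; the grasp point (between the pads) lies 19 mm behind it; z points along the fingers, y is the line along which they close (so a half turn about z gives the same grasp; the last joint's range is limited). The gripper opens to 85 mm and grips with 20 to 120 N. Pads are 22 mm wide; open, the fingers measure 114 mm over their backs; the gripper's body (76 mm by 85 mm) begins 54 mm behind the grasp point. The pads swing forward as they close: fully open they stand 13 mm farther back than shut.
Start: joints at [-1.481, 0.313, 1.498, -0, 1.331, -0.223], TCP at [161.542, -499.535, 231.294] pointing down, gripper open.
Joint ranges: [-2.94, 2.94], [-0.97, 2.17], [0.19, 2.56], [-1.23, 4.37], [0.02, 3.11], [-2.88, 2.88]. Speed limits (rad/s): [2.39, 2.39, 3.01, 3.14, 3.14, 3.14].

INTERFACE

Orientations are given as a unit quaternion [w, x, y, z].
In Python, from rig import ctrl, optics gives the robot as it stands. The module is installed in compiled form; this text tells all that it offers.
- The arm moves only by the shell command python3 -m handwheel 'ROWS' [FORCE]. ROWS is JSON, a list that holds one entry, the list of rows, each a list of 5 numbers: the gripper command: -1 is fully open, 1 is shut, values between are in proportion, then the shift along the world's x, y, z in units of 50 mm (1.0 is 50 mm), then the turn about the world's z in units of 8 degrees (1.0 is 8 degrees). In form: [[[gripper, tx, ty, tz, twist], ...]]. A call has 1 to 10 rows; each row shifts and turns the commanded pose from where the row before left it; what a row does not reach is not made up. A row lasts 1/10 s, in which the tool goes at most 50 mm and 8.59 degrees, less where a joint would pass 70% of its speed; a pose out of reach is approached as far as the arm can. A call is refused whole if a number of a shift passes 1 or a number of a turn 1, either way. A call with a gripper value outside its range is refused whole. The fingers move at their own pace and stop on an object; FORCE is the grip in N (left out, the last holds). Time passes only in rows, so rows that do not move let the fingers close. It gives the time, the measured TCP pose, the force, the opening and the grip force at its end, in the units of the state.
- ctrl.sense(): the state, without advancing time (a new reading comes with each control period).
- optics.capture(name): name is "scene" or "top" or "wrist"; returns a dict with "img" (384x512x3 uint8, blue, green, red), "K" (3x3 intrinsics, pixels), "R" (3x3) and "t" (3): a world point X has camera coordinates R X + t. Camera axes: x right, y down, z forward; pixel columns grow to the right and rows downward; lengths in mm; the calibration is good to about 2 mm. A picture is of the moment at which its call begins. There is no depth.
- ctrl.finish_job(): hands the job in; it is judged then, once.
The state is a dict: "time_s": time; "joints": joint angles; "dq": joint speeds; "tau": joint torques, N m; "eef_pos": TCP position; "ee_rot": TCP orientation; "force": force on the tool from outside, world axes, zero at the start; "wrist_torque": the same for the moment, N m; "grip_width": opening from 0.0 (shut) to 1.0 (fully open); "grip_force": force on a finger pad.
Only numpy, scipy, OpenCV 4.12 (cv2) and the standard library are available. Lean on these libraries where they do the work, as an engineer would, in place of code of your own. Each camera call takes 0.05 s, during which the arm holds its last target. There are 200 camera calls.

## Working session

There is one attempt and no reset: what is moved stays moved. The work goes in short steps, Python scripts to look and compute and a shell command to move; the robot and the scene stay as the last step left them, time stands still between calls to the robot, and variables do not carry over. Pictures are saved under pics/ and viewed, at most 10 in all, crops included, and the job is handed in when it is done.

```bash
mkdir -p pics; python3 - <<'E'
from rig import ctrl, optics
import cv2,pickle
for n in ("scene","top"):
    c=optics.capture(n); cv2.imwrite(f"pics/{n}0.png",c["img"]); pickle.dump(c,open(f"{n}0.pkl","wb"))
    print(n,c["K"].tolist(),c["R"].round(3).tolist(),c["t"].round(1))
print(ctrl.sense())
E
```

```text
scene [[474.29604038282093, 0.0, 254.53803363710173], [0.0, 474.29604038282093, 194.67399507079867], [0.0, 0.0, 1.0]] [[-0.699, -0.715, 0.001], [-0.472, 0.46, -0.752], [0.537, -0.526, -0.66]] [ 423.5  297.  1018.6]
top [[445.35621449329363, 0.0, 252.1144732984391], [0.0, 445.35621449329363, 190.71139279499576], [0.0, 0.0, 1.0]] [[0.004, -1.0, -0.016], [-0.985, -0.002, -0.173], [0.173, 0.017, -0.985]] [ 33.9 613.7 864.9]
{'time_s': 0.1, 'joints': array([-1.48139773e+00,  3.13358654e-01,  1.49834606e+00, -1.31222224e-05,
        1.33103264e+00, -2.23385905e-01]), 'dq': array([ 0.00111253, -0.00242807, -0.00234857,  0.00080781,  0.00076403,
       -0.00066778]), 'tau': array([ 2.48102238e-03, -4.12901509e+01, -2.60144949e+01, -2.33406836e-04,
        3.03404071e-03,  4.40842925e-06]), 'eef_pos': array([ 161.51820807, -499.2907198 ,  230.81609047]), 'ee_rot': array([-5.71489350e-04,  9.87795233e-01,  1.55757025e-01,  3.19566822e-05]), 'force': array([-0.06366037,  0.68697925, -0.40642504]), 'wrist_torque': array([ 0.00114721, -0.0561128 ,  0.00954764]), 'grip_force': 0.0, 'grip_width': 1.0029790606775149}
```

View pics/top0.png

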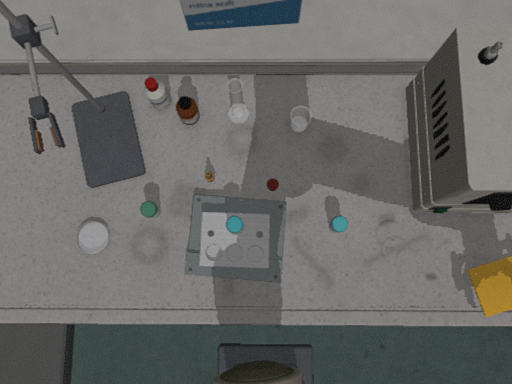

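View pics/scene0.png

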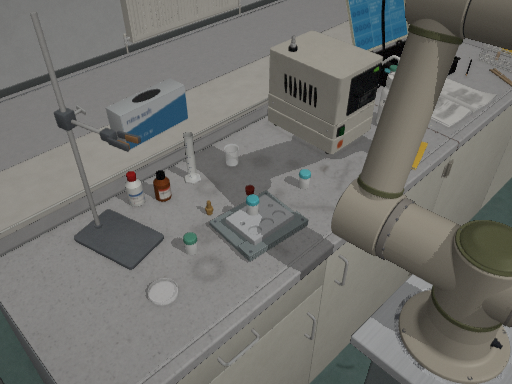

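The top view shows the dock with corners near (193,194), (286,198), (280,281), (186,276). The carrier is on it at about (200–270, 212–268) with its vial cap at (235,225). Bystanders: green cap (149,209), blue cap (340,224), brass adapter (209,175), red bung (273,184).

```bash
cat > h.py <<'E'
import numpy as np,cv2,pickle
from rig import ctrl, optics
def ray(c,px,z):
    px=np.atleast_2d(np.array(px,float)); R,t,K=map(np.array,(c["R"],c["t"],c["K"]))
    d=(R.T@np.linalg.inv(K)@np.c_[px,np.ones(len(px))].T).T; o=-R.T@t
    return (o+d*((z-o[2])/d[:,2])[:,None])
def proj(c,X):
    X=np.atleast_2d(np.array(X,float)); p=(c["R"]@X.T).T+c["t"]; p=(c["K"]@p.T).T; return p[:,:2]/p[:,2:]
E
python3 - <<'E'
from h import *
c=pickle.load(open("top0.pkl","rb"))
print(ray(c,[(193,194),(286,198),(280,281),(186,276)],22).round(0))
print(ray(c,[(235,225)],82).round(0), ray(c,[(149,209),(340,224)],54).round(0), ray(c,[(209,175)],40).round(0), ray(c,[(273,184)],20).round(0))
c2=optics.capture("wrist"); p=-np.array(c2["R"]).T@c2["t"]; print(p, c2["R"], c2["K"])
cv2.imwrite("pics/topc.png",cv2.resize(c["img"][160:300,130:360],None,fx=3.4,fy=3.4,interpolation=cv2.INTER_CUBIC))
E
```

```text
[[612. 163.  22.]
 [604. -36.  22.]
 [430. -22.  22.]
 [440. 172.  22.]]
[[540.  69.  82.]] [[ 575.  248.   54.]
 [ 545. -143.   54.]] [[650. 127.  40.]] [[634.  -8.  20.]]
[ 235.47034873 -475.89798637  372.71880044] [[ 0.30811157 -0.9513497  -0.00100542]
 [-0.90625946 -0.29382947  0.30390466]
 [-0.28941503 -0.09272538 -0.95270192]] [[267.02750544   0.         255.88981853]
 [  0.         267.02750544 189.31706847]
 [  0.           0.           1.        ]]
```

View pics/topc.png

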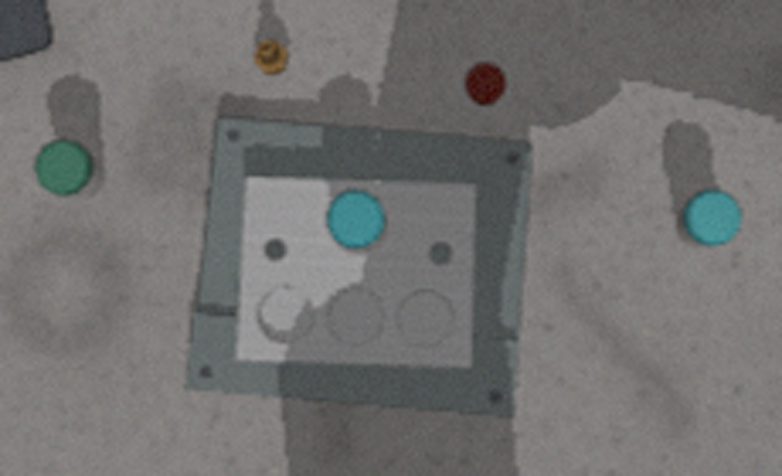

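The enlarged view gives clean corners for dock and carrier, both holes (275,250) and (441,254), and the carrier vial cap (355,219). I now solve the poses.

```bash
cat >> h.py <<'E'
def fit(model,pts):
    m=np.array(model,float);p=np.array(pts)[:,:2];mc=m-m.mean(0);pc=p-p.mean(0)
    a=np.arctan2((mc[:,0]*pc[:,1]-mc[:,1]*pc[:,0]).sum(),(mc*pc).sum()); R=np.array([[np.cos(a),-np.sin(a)],[np.sin(a),np.cos(a)]])
    o=p.mean(0)-R@m.mean(0); return o,a,(p-(m@R.T+o))
def rel(od,ad,oc,ac):
    R=np.array([[np.cos(ad),-np.sin(ad)],[np.sin(ad),np.cos(ad)]]); return R.T@(np.array(oc)-od),ac-ad
E
python3 - <<'E'
from h import *
c=pickle.load(open("top0.pkl","rb"))
f=lambda l: np.array(l)/3.4+[130,160]-[.35,.35]
d=np.r_[ray(c,f([(219,117),(531,141)]),20),ray(c,f([(513,415),(187,388)]),28)]
od,ad,r=fit([(65,100),(65,-100),(-105,-100),(-105,100)],d); print("dock",od,ad,r.round(1))
k=np.r_[ray(c,f([(245,177),(476,184),(472,368),(237,360),(275,250),(441,254)]),44)]
oc,ac,r=fit([(55,70),(55,-70),(-55,-70),(-55,70),(12,50),(12,-50)],k); print("car",oc,ac,r.round(1))
print(rel(od,ad,oc,ac))
E
```

```text
dock [540.57259918  67.64373566] -0.07717688328253819 [[-1.1 -1.7]
 [-0.5  1.6]
 [ 1.   1.2]
 [ 0.6 -1.1]]
car [513.81611783  71.07643948] -0.025275340006888188 [[ 0.4  0.5]
 [-0.  -0.2]
 [-0.2 -0.3]
 [ 0.4 -0.1]
 [-0.5  0.2]
 [-0.1 -0.1]]
(array([-26.94149893,   1.35955331]), np.float64(0.05190154327565))
```

```bash
R='[-1,0.271,0.573,0,-0.14]'; python3 -m handwheel '[[[-1,0.271,0.573,0,-0.14],[-1,0.271,0.573,0,-0.14],[-1,0.271,0.573,0,-0.14],[-1,0.271,0.573,0,-0.14],[-1,0.271,0.573,0,-0.14],[-1,0.271,0.573,0,-0.14],[-1,0.271,0.573,0,-0.14],[-1,0.271,0.573,0,-0.14],[-1,0.271,0.573,0,-0.14],[-1,0.271,0.573,0,-0.14]]]'; python3 -m handwheel '[[[-1,0.271,0.573,0,-0.14],[-1,0.271,0.573,0,-0.14],[-1,0.271,0.573,0,-0.14],[-1,0.271,0.573,0,-0.14],[-1,0.271,0.573,0,-0.14],[-1,0.271,0.573,0,-0.14],[-1,0.271,0.573,0,-0.14],[-1,0.271,0.573,0,-0.14],[-1,0.271,0.573,0,-0.14],[-1,0.271,0.573,0,-0.14]]]'; python3 -m handwheel '[[[-1,0,0,-0.4,0],[-1,0,0,-0.4,0],[-1,0,0,-0.4,0],[-1,0,0,-0.4,0],[-1,0,0,0,0],[-1,0,0,0,0]]]'
python3 - <<'E'
from h import *
c=optics.capture("wrist"); cv2.imwrite("pics/w1.png",cv2.resize(c["img"],(800,600))); pickle.dump(c,open("w1.pkl","wb"))
E
```

```text
time_s: 1.15
eef_pos: [297.3, -211.8, 231.2]
ee_rot: [-0.0, 0.998, 0.058, 0.0]
force: [0.6, 0.5, 0.3]
grip_width: 0.999
grip_force: 0.0
time_s: 2.15
eef_pos: [432.8, 74.8, 231.2]
ee_rot: [0.0, 0.999, -0.039, -0.0]
force: [0.8, -0.7, 0.4]
grip_width: 1.007
grip_force: 0.0
time_s: 2.75
eef_pos: [432.7, 73.4, 151.7]
ee_rot: [-0.0, 0.999, -0.039, -0.0]
force: [0.3, -0.0, 0.3]
grip_width: 0.997
grip_force: 0.0
```

View pics/w1.png

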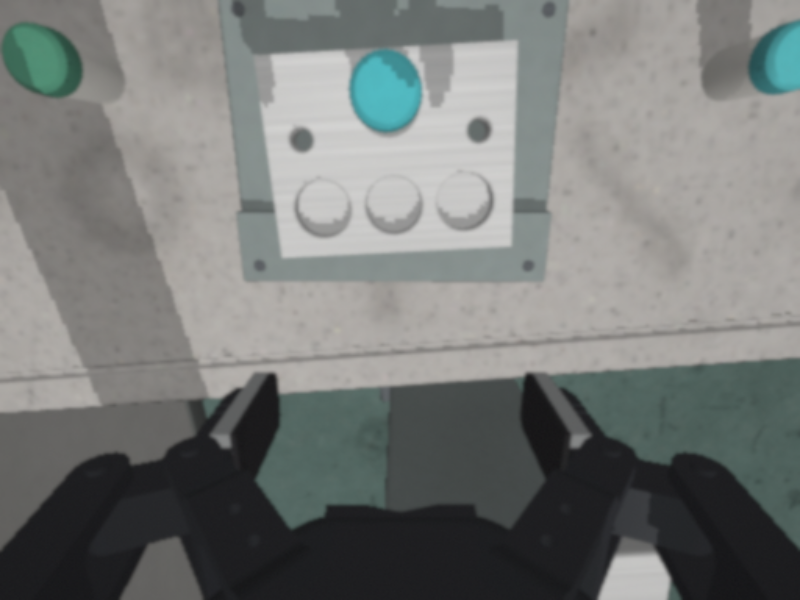

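The wrist view shows the carrier corners at (255,54), (518,40), (512,247), (282,258), the holes at (302,140) and (479,130), the dock's near corners at (244,281) and (544,281), and the step ends at (238,211) and (550,211). The carrier is turned counter-clockwise from the dock, as measured from the top view.

```bash
python3 - <<'E'
from h import *
c=pickle.load(open("w1.pkl","rb"))
f=lambda l: (np.array(l)+.5)*.64-.5
d=ray(c,f([(244,281),(544,281),(238,211),(550,211)]),28)
od,ad,r=fit([(-105,100),(-105,-100),(-59,100),(-59,-100)],d); print("dock",od,ad,r.round(1))
k=ray(c,f([(255,54),(518,40),(512,247),(282,258),(302,140),(479,130)]),44)
oc,ac,r=fit([(55,70),(55,-70),(-55,-70),(-55,70),(12,50),(12,-50)],k); print("car",oc,ac,r.round(1))
print(rel(od,ad,oc,ac))
E
```

```text
dock [540.81040202  68.48031629] -0.07798809445845037 [[ 0.1 -0.8]
 [ 0.3  1. ]
 [-0.4 -2.2]
 [-0.   2. ]]
car [513.57963636  71.56437207] -0.029130104079450225 [[ 0.3 -0.6]
 [ 0.1  0.4]
 [-0.  -0. ]
 [-0.  -0. ]
 [-0.4 -0.3]
 [ 0.   0.5]]
(array([-27.38827281,   0.95315827]), np.float64(0.04885799037900014))
```

```bash
python3 -m handwheel '[[[-1,0,0.08,-0.4,0],[-1,0,0,-0.5,0],[-1,0,0,-0.5,0],[-1,0,0,-0.5,0],[-1,0,0,-0.35,0],[-1,0,0,-0.2,0],[-1,0,0,-0.1,0],[-1,0,0,0,0],[-1,0,0,0,0]]]'; python3 -m handwheel '[[[-1,0,0,-0.05,0],[-1,0,0,-0.04,0],[-1,0,0,0,0],[-1,0,0,0,0]]]'
python3 - <<'E'
from h import *
c=optics.capture("wrist"); cv2.imwrite("pics/w2.png",cv2.resize(c["img"],(800,600))); pickle.dump(c,open("w2.pkl","wb"))
E
```

```text
time_s: 3.7
eef_pos: [433.1, 77.4, 24.6]
ee_rot: [0.0, 0.999, -0.039, 0.001]
force: [0.3, -0.8, 0.1]
grip_width: 1.006
grip_force: 0.0
time_s: 4.1
eef_pos: [432.6, 77.5, 19.4]
ee_rot: [-0.0, 0.999, -0.039, 0.0]
force: [-0.3, -0.2, -0.6]
grip_width: 0.995
grip_force: 0.0
```

View pics/w2.png

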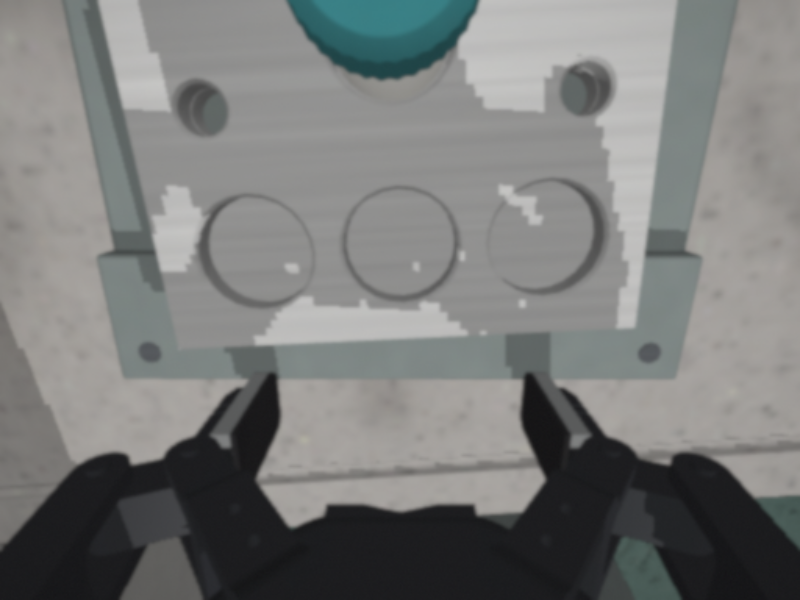

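The wrist view from low shows both fingertips (262,375) and (538,375) just clear of the carrier's near edge (y≈335–347) and above the step. I start a slow two-finger push.

```bash
python3 -m handwheel '[[[-1,0.06,-0.005,0,0],[-1,0.06,-0.005,0,0],[-1,0.06,-0.005,0,0],[-1,0.04,-0.003,0,0],[-1,0.04,-0.003,0,0],[-1,0.04,-0.003,0,0],[-1,0.03,-0.002,0,0],[-1,0.03,-0.002,0,0],[-1,0.03,-0.002,0,0],[-1,0.03,-0.002,0,0]]]'; python3 -m handwheel '[[[-1,0.03,-0.002,0,0],[-1,0.03,-0.002,0,0],[-1,0,0,0,0],[-1,0,0,0,0]]]'
python3 - <<'E'
from h import *
c=optics.capture("wrist"); cv2.imwrite("pics/w3.png",cv2.resize(c["img"],(800,600))); pickle.dump(c,open("w3.pkl","wb"))
E
```

```text
time_s: 5.15
eef_pos: [453.5, 75.8, 19.2]
ee_rot: [0.0, 0.999, -0.039, -0.0]
force: [-1.2, 0.8, -0.6]
grip_width: 1.001
grip_force: 0.9
time_s: 5.55
eef_pos: [456.9, 75.6, 19.4]
ee_rot: [0.0, 0.999, -0.039, 0.0]
force: [-0.6, -0.3, -0.2]
grip_width: 1.002
grip_force: 0.0
```

View pics/w3.png

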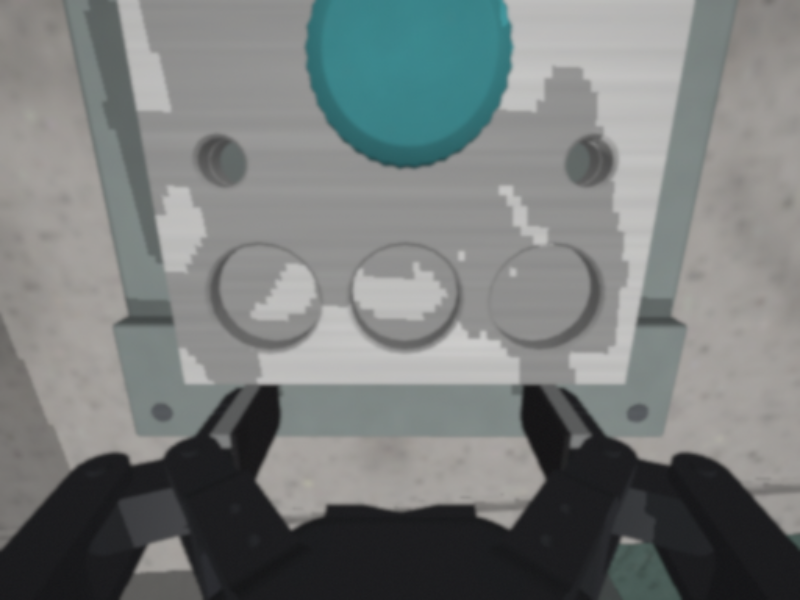

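The carrier is now square with the dock: its near corners are at (184,384) and (627,384), the holes at (221,160) and (591,160), and the dock corners at (137,436) and (663,436).

```bash
python3 - <<'E'
from h import *
c=pickle.load(open("w3.pkl","rb"))
f=lambda l: (np.array(l)+.5)*.64-.5
d=ray(c,f([(137,436),(663,436),(114,323),(686,323)]),28)
od,ad,r=fit([(-105,100),(-105,-100),(-59,100),(-59,-100)],d); print("dock",od,ad,r.round(1))
k=ray(c,f([(627,384),(184,384),(221,160),(592,160)]),44)
oc,ac,r=fit([(-55,-70),(-55,70),(12,50),(12,-50)],k); print("car",oc,ac,r.round(1))
print(rel(od,ad,oc,ac), rel(np.array([540.7,68.2]),-.0778,oc,ac))
E
```

```text
dock [541.37935187  68.58501104] -0.07784616933572353 [[ 0.2 -1.2]
 [ 0.4  1.2]
 [-0.4 -2. ]
 [-0.1  2.1]]
car [522.80001498  68.28584464] -0.07784047121479136 [[-0.2 -0.1]
 [-0.2  0.1]
 [ 0.2 -0.4]
 [ 0.2  0.4]]
(array([-18.49980424,  -1.74313023]), np.float64(5.698120932165485e-06)) (array([-17.85251145,  -1.30562941]), np.float64(-4.0471214791365506e-05))
```

```bash
python3 -m handwheel '[[[-1,0.03,0,0,0],[-1,0.03,0,0,0],[-1,0.03,0,0,0],[-1,0.03,0,0,0],[-1,0.03,0,0,0],[-1,0.03,0,0,0],[-1,0.03,0,0,0],[-1,0.03,0,0,0],[-1,0.02,0,0,0],[-1,0,0,0,0]]]'; python3 -m handwheel '[[[-1,0.02,0,0,0],[-1,0.02,0,0,0],[-1,0.02,0,0,0],[-1,0,0,0,0],[-1,0,0,0,0]]]'
python3 - <<'E'
from h import *
c=optics.capture("wrist"); cv2.imwrite("pics/w4.png",cv2.resize(c["img"],(800,600))); pickle.dump(c,open("w4.pkl","wb"))
E
```

```text
time_s: 6.6
eef_pos: [469.8, 75.7, 19.3]
ee_rot: [-0.0, 0.999, -0.039, 0.0]
force: [-1.2, -0.7, 0.7]
grip_width: 1.001
grip_force: 0.6
time_s: 7.1
eef_pos: [472.6, 75.6, 19.3]
ee_rot: [0.0, 0.999, -0.039, 0.0]
force: [1.1, 0.1, -0.1]
grip_width: 1.0
grip_force: 0.0
```

View pics/w4.png

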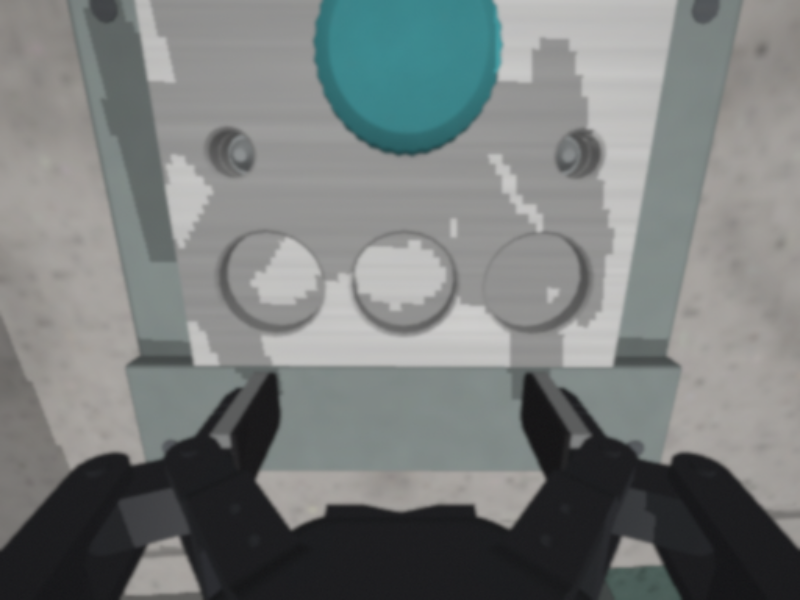

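The carrier appears to have dropped: its near edge (y≈366) moved ahead of the fingertips, it is smaller in the image, and the pin tips show inside both holes (240,153) and (570,153). I back off, rise and check the heights.

```bash
python3 -m handwheel '[[[-1,-0.2,0,0,0],[-1,-0.3,0,0,0],[-1,-0.3,0,0,0],[-1,0,0,0.4,0],[-1,0,0,0.5,0],[-1,0,0,0.5,0],[-1,0,0,0.3,0],[-1,0,0,0,0],[-1,0,0,0,0]]]'
python3 - <<'E'
from h import *
from scipy.optimize import brentq
f=lambda l: (np.array(l)+.5)*.64-.5
c=pickle.load(open("w4.pkl","rb"))
for p,L in (([(193,366),(613,366)],140),([(231,153),(579,153)],100)):
    print("w4 top z",brentq(lambda z:np.linalg.norm(np.subtract(*ray(c,f(p),z)))-L,0,80))
c=pickle.load(open("w3.pkl","rb"))
for p,L in (([(184,384),(627,384)],140),([(221,160),(592,160)],100)):
    print("w3 top z",brentq(lambda z:np.linalg.norm(np.subtract(*ray(c,f(p),z)))-L,0,80))
c=optics.capture("wrist"); cv2.imwrite("pics/w5.png",cv2.resize(c["img"],(800,600))); pickle.dump(c,open("w5.pkl","wb"))
E
```

```text
time_s: 8.05
eef_pos: [431.9, 75.7, 103.7]
ee_rot: [-0.0, 0.999, -0.039, -0.0]
force: [-0.4, 1.0, 0.5]
grip_width: 1.003
grip_force: 0.0
w4 top z 35.79541807050615
w4 top z 34.49232789809138
w3 top z 44.15492276201583
w3 top z 43.086458762556276
```

View pics/w5.png

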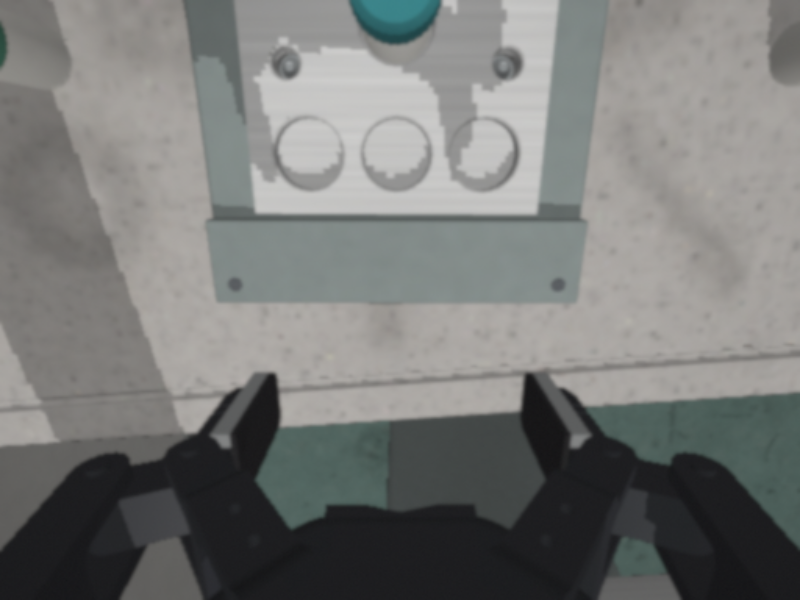

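The pins are centred in both holes at (287,65) and (507,65), with an even gap to the step. The plate's top is at about 36 mm, down 8 mm from 44. One last look at the vial and bystanders.

```bash
python3 - <<'E'
from h import *
a=optics.capture("top")["img"][160:300,130:360]; b=optics.capture("scene")["img"][170:280,170:330]
a=cv2.resize(a,(800,487))[:300]; a=cv2.resize(optics.capture("top")["img"][160:290,130:360],(530,300),interpolation=cv2.INTER_CUBIC); b=cv2.resize(b,(436,300),interpolation=cv2.INTER_CUBIC)
cv2.imwrite("pics/fin.png",np.vstack([cv2.copyMakeBorder(x,0,0,0,530-x.shape[1],0) for x in (a,b)]))
E
```

```text
(no output)
```

View pics/fin.png

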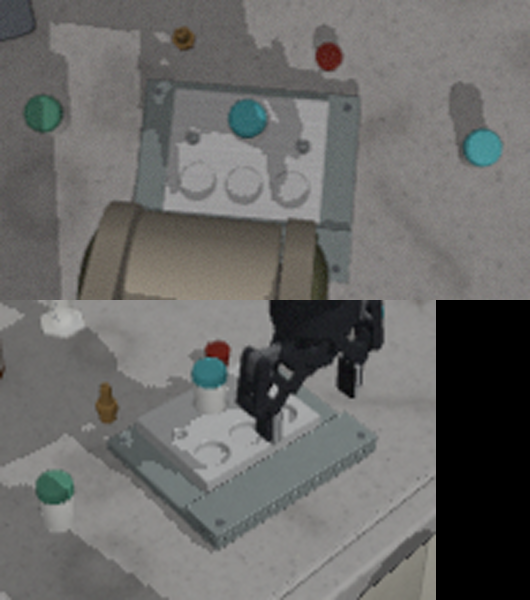

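The carrier lies flat and square on the base, its vial stands upright with the cap at (248,118), and the bystanders have not moved. The gripper is clear, so I hand the job in.

```bash
python3 -c "
from rig import ctrl
print(ctrl.finish_job())"
```

```text
the job is handed in; nothing more can be done
None
```

The carrier is down over both pins and flat on the base (top at about 36 mm, 8 mm lower than at the start), the vial is upright, the bystanders look unmoved, and I handed the job in at about 8 s with the gripper clear.

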